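# Tap a glazed sash true on the floating shoes of a setting jig, then lock it

## Task

The little glazed sash lies askew on the two spring-floating shoes of the setting jig. With gentle taps on its long edges, from one side and then from the other, work it round until the pencil line at each end points at the jig's pointer there to within a couple of millimetres and stays so when let go (the shoes give under a push and spring back); do not lift it or strike it hard, and leave the things lying around alone. When it rests true, throw the jig's lock lever all the way over.

Things in the scene. Friction and masses are not known exactly. Their poses are not given: they have to be found in the camera images.
- jig: setting jig, fixed to the bench: aluminium plate 150 (its x) by 410 (its y) by 12 mm. Origin on the bench under the midpoint between its two shoes (the plate reaches from y = -245 to +165 mm); z up. The shoes are rubber-faced blocks 90 (x) by 40 (y) mm at y = +80 and -80 mm, tops 26 mm over the bench; the loose sash rests on both by friction alone
- seat_left (a point): rest place of the shoe at the jig's +y end (top centre: jig x = 0, y = +80 mm, 26 mm over the bench; fixed to the plate). Each shoe floats on its own centring spring along jig x only: 200 N/m, 30 mm either way. A pushed sash first carries the shoe along, then slips on it; let go, both spring back together by 0.5 to 0.7 of push force / stiffness (friction keeps the rest): some 5 to 14 mm, as friction and weight vary
- seat_right (a point): the same for the shoe at the jig's -y end: jig x = 0, y = -80 mm
- pointer_left (a point): tip of the pointer on the small steel post (12 by 10 mm, 54 mm high) at the jig's +y end: jig x = 0, y = +140 mm, 54 mm over the bench; the post's inner face is at y = 147 mm
- pointer_right (a point): the same pointer at the jig's -y end: jig x = 0, y = -140 mm
- sash: small wooden window sash, glass nearly flush, lying flat on the shoes: 120 (its x) by 240 (y) by 28 mm, 0.6 to 1 kg, too wide to grip. Origin: centre of its underside, z up. Starts turned 0.1 to 0.25 rad against the jig. Tap its long edges with under 12 N (finger approaching below 30 mm/s), best over a shoe, 30 to 50 mm over the bench; a push there turns it roughly about the other shoe
- line_left (a point): outer end of the pencil line on the sash's top at its +y end (sash x = 0, y = +120 mm, top face). Wanted: jig x within 3 mm of the pointer's (0)
- line_right (a point): outer end of the pencil line on the sash's top at its -y end (sash x = 0, y = -120 mm, top face). Wanted: jig x within 3 mm of the pointer's (0)
- lock (a joint): lock lever of the jig, an 80 mm steel rod with a black ball (26 mm) on a grey block 70 by 50 by 25 mm at jig y = -205 mm; its axis runs along jig y at jig x = 0, 34 mm over the bench. 0 rad: leaning 0.5 rad towards the jig's -x (open); 1.0 rad: leaning 0.5 rad towards +x, against its stop (locked). It stays where it is left and moves with about 1 N at the ball
- lock_tip (a point): centre of the black ball of the lock lever
- screwdriver: red-handled screwdriver on the bench, to be left alone; origin under its middle
- tape_roll: black roll of sealing tape 90 mm across, 20 mm high, to be left alone
- packer: wooden packer 100 by 28 by 12 mm, to be left alone
- putty_tin: putty tin 80 mm across, 70 mm high, to be left alone

How it is judged:
On the way, in this order (a step that is already met when the one before it is completed fails the run):
1. the sash rests untouched on its shoes with both pencil lines within 3 mm of the pointers (x of line_left in the frame of jig between -0.003 and 0.003 m and x of line_right in the frame of jig between -0.003 and 0.003 m and contact force between each of the arm, the fingers and sash below 0.05 N and linear speed of sash below 0.005 m/s), for 0.2 s.
2. the lock lever is thrown all the way over (value of joint lock above 0.93 rad), for 0.1 s.
At the end, for the whole second after the job is handed in: the sash rests flat and still on both shoes, the pencil line at each end within 3 mm of its pointer across the jig, and the lock lever stands within 0.07 rad of its locked stop (x of line_left in the frame of jig between -0.003 and 0.003 m and x of line_right in the frame of jig between -0.003 and 0.003 m and value of joint lock above 0.93 rad and linear speed of sash below 0.005 m/s and angle between sash's own z axis and vertical below 0.03 rad and height (world z) of sash between 0.023 and 0.03 m); the robot touches nothing.
It fails at once if the robot pushes or strikes the sash with more than 12 N (contact force between any of the fingers, the arm and sash above 12 N).
It fails at once if the sash is lifted or tipped (height (world z) of sash above 0.036 m or angle between sash's own z axis and vertical above 0.12 rad).
It fails at once if a bystander is moved more than 20 mm (distance of any of screwdriver, tape_roll, packer, putty_tin from where it was at the start of the episode above 0.02 m).
It also fails if it takes over 72 s, if anything falls off the work surface, if the arm or the gripper's body presses on something with over 40 N, if the wrist force passes 120 N, or if a joint passes its speed limit or range.

## Robot

A 6-joint arm with a two-finger parallel gripper is mounted at the origin on the work surface. World frame = base frame: x ahead of the robot, y to its left, z up, the work surface at z = 0. Lengths are in m, angles in rad, forces in N, time in s.
With the tool pointing down it reaches from about 0.35 to 0.975 m from the base axis. Payload 4.9 kg.
Tool frame: the origin (TCP) lies midway between the tips of the shut fingers; the grasp point (between the pads) lies 19 mm behind it; z points along the fingers, y is the direction in which the jaws open and shut (so a half turn about z gives the same grasp; the last joint's range is limited). The gripper opens to 85 mm and grips with 20 to 120 N. Pads are 22 mm wide; open, the fingers measure 114 mm over their backs; the gripper's body (76 mm by 85 mm) begins 54 mm behind the grasp point. The pads swing forward as they close: fully open they stand 13 mm farther back than shut.
Start: joints at [1.084, 0.053, 1.613, -0, 1.476, -0.119], TCP at [0.225, 0.583, 0.231] pointing down, gripper open.
Joint ranges: [-3.01, 3.01], [-1.01, 2.22], [0.06, 2.58], [-1.02, 4.17], [0.09, 2.62], [-3.14, 3.14]. Speed limits (rad/s): [2.57, 2.57, 3.14, 3.14, 3.14, 3.14].

## Interface

Orientations are given as a rotation vector (axis times angle).
In Python, from station import ctrl gives the robot as it stands.
- The arm moves only by the tool jog_arm, never from a script. Its argument "steps" is a list of rows, each an object of numbers: "dx", "dy", "dz": the shift along the world's x, y, z in units of 60 mm (1.0 is 60 mm); "twist": the turn about the world's z in units of 10 degrees (1.0 is 10 degrees). A call has 1 to 5 rows; each row is the pose to reach, as a shift and turn from the pose measured when the call began; what a row does not reach only later rows make up. A row lasts 1/8 s, in which the tool goes at most 62.5 mm and 10.7 degrees, less where a joint would pass 70% of its speed; a pose out of reach is approached as far as the arm can. A call with a gripper value outside its range is refused whole. "gripper" is the closure in counts, from 0 (fully open) to 255 (shut), set as the call begins (left out, the last holds). The fingers move at their own pace and stop on an object; "newtons" is the grip in N (left out, the last holds). Time passes only in rows, so rows that repeat a pose let the fingers close. It gives the time, the measured TCP pose, the force and the opening at its end, in the units of the state.
- ctrl.get_obs(): the state, without advancing time (a new reading comes with each control period).
- ctrl.get_image(name): name is "scene" or "side" or "wrist"; returns a dict with "frame" (480x640x3 uint8, red, green, blue), "range_z" (480x640 float32, m along the optical axis (not along the pixel's ray), 0 where there is no reading), "fx", "fy", "cx", "cy" (pixels), "extrinsics" (4x4, takes a point from camera to world coordinates). Camera axes: x right, y down, z forward; pixel columns grow to the right and rows downward; lengths in m; the calibration is good to about 2 mm. A picture is of the moment at which its call begins.
- ctrl.finish_job(): hands the job in, once; it reports no verdict.
The state is a dict: "t": time; "q": joint angles; "dq": joint speeds; "effort": joint torques, N m; "tool_pos": TCP position; "tool_rot": TCP orientation; "contact_force": force on the tool from outside, world axes, zero at the start; "wrist_torque": the same for the moment, N m; "opening": finger opening in m.
Only numpy, scipy, OpenCV 4.12 (cv2) and the standard library are available. Lean on these libraries where they do the work, as an engineer would, in place of code of your own. Each camera call takes 0.05 s, during which the arm holds its last target.

## Working session

There is one attempt and no reset: what is moved stays moved. The work goes in short steps, Python scripts to look and compute and a tool call to move; the robot and the scene stay as the last step left them, time stands still between calls to the robot, and variables do not carry over. Pictures are saved under pics/ and viewed, and the job is handed in when it is done.

Besides the shell and the picture viewer there is one more tool, called after "Call:" by a JSON object that holds its "method" and its "body", one argument or row to a line. jog_arm: Moves the arm, as the interface text tells. Its arguments: {"type":"object","properties":{"steps":{"type":"array"},"gripper":{"type":"number"},"newtons":{"type":"number"}},"required":["steps"]}

```bash
mkdir -p pics; ls
cat > h.py <<'E'
import numpy as np, cv2, json
from station import ctrl
def grab(n,tag):
    d=ctrl.get_image(n); cv2.imwrite(f'pics/{tag}.png',d['frame'][:,:,::-1]); np.savez(f'pics/{tag}.npz',**d); return d
def load(tag): return dict(np.load(f'pics/{tag}.npz'))
def ray(d,uv,z):
    uv=np.atleast_2d(np.array(uv,float)); T=d['extrinsics']
    r=np.c_[(uv[:,0]-d['cx'])/d['fx'],(uv[:,1]-d['cy'])/d['fy'],np.ones(len(uv))]@T[:3,:3].T
    o=T[:3,3]; return o+r*((z-o[2])/r[:,2])[:,None]
def proj(d,P):
    P=np.atleast_2d(P);T=d['extrinsics'];c=(P-T[:3,3])@T[:3,:3]
    return np.c_[c[:,0]/c[:,2]*d['fx']+d['cx'],c[:,1]/c[:,2]*d['fy']+d['cy']]
def cloud(d):
    z=d['range_z'];v,u=np.mgrid[:480,:640];T=d['extrinsics']
    p=np.stack([(u-d['cx'])/d['fx']*z,(v-d['cy'])/d['fy']*z,z],-1)@T[:3,:3].T+T[:3,3]
    p[z==0]=np.nan; return p
E
python3 - <<'E'
from h import *
print(ctrl.get_obs())
for n in ['scene','side','wrist']:
    d=grab(n,n+'0'); print(n,d['fx'],d['cx'],d['cy'],np.round(d['extrinsics'],3).tolist())
E
```

```text
pics
{'t': 0.0, 'q': array([ 1.08400849e+00,  5.33717624e-02,  1.61431771e+00, -2.68288803e-05,
        1.47600018e+00, -1.18983154e-01]), 'dq': array([-0.00082936, -0.00165921, -0.00089523,  0.00048658, -0.0001635 ,
        0.00039793]), 'effort': array([ 2.38701623e-04, -3.93666637e+01, -3.70184469e+01,  5.51233597e-05,
        6.80884783e-03, -2.90797334e-05]), 'tool_pos': array([0.22442784, 0.58263595, 0.23003962]), 'tool_rot': array([-0.5743812 , -3.08802707,  0.00315593]), 'contact_force': array([-0.49163904, -0.20309866, -0.16963062]), 'wrist_torque': array([ 0.01600746, -0.03903262, -0.01619257]), 'opening': 0.08533970731879774}
scene 557.7520341578496 320.17677917166617 244.50605273269434 [[-0.056, 0.565, -0.823, 1.715], [0.998, 0.039, -0.041, 0.074], [0.009, -0.824, -0.567, 0.879], [0.0, 0.0, 0.0, 1.0]]
side 625.0525725323535 320.6635502020289 237.4284365473742 [[0.898, -0.31, 0.311, 0.12], [-0.439, -0.653, 0.617, -0.881], [0.012, -0.691, -0.723, 1.141], [0.0, 0.0, 0.0, 1.0]]
wrist 387.42985728272413 317.9928044913798 234.10594439306988 [[0.359, 0.882, 0.304, 0.145], [0.933, -0.339, -0.119, 0.613], [-0.002, 0.327, -0.945, 0.374], [0.0, 0.0, 0.0, 1.0]]
```

View pics/scene0.png

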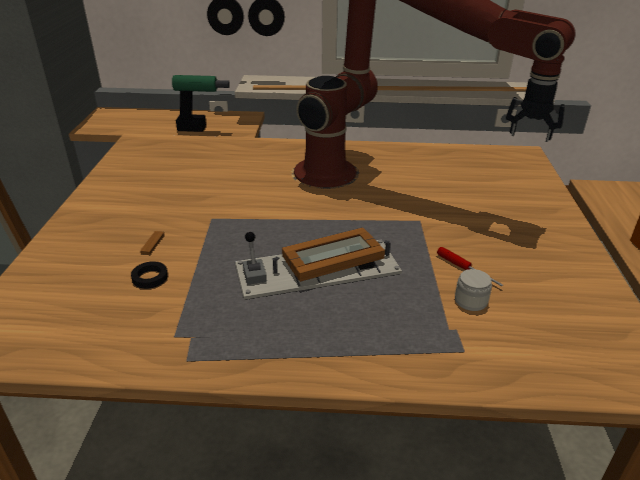

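View pics/side0.png

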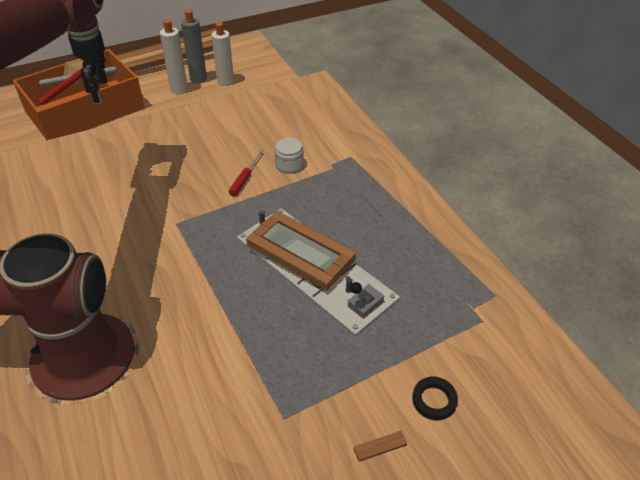

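View pics/wrist0.png

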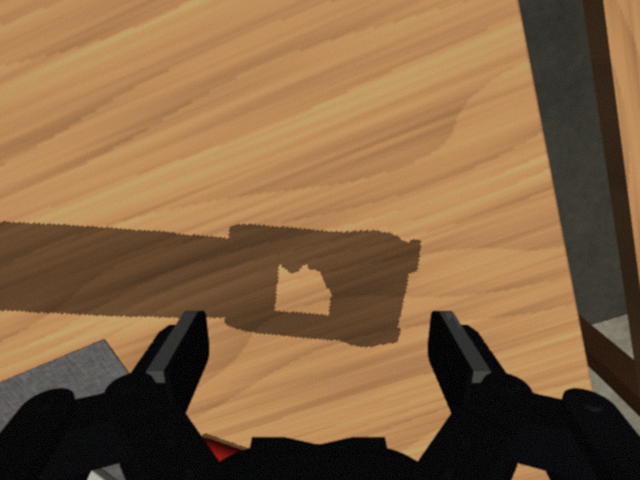

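The scene view shows the sash around pixel (333,254) on the pale jig plate, the lever with its ball at (250,237) on the -y side, the tin at (473,290), and the tape and packer at left. The side view shows the sash at (301,250) and the ball at (356,288).

```bash
cat >> h.py <<'E'
def rect(pts):
    r=cv2.minAreaRect((pts[:,:2]*1000).astype(np.float32)); return r, cv2.boxPoints(r)
E
python3 - <<'E'
from h import *
for n in ['side0','scene0']:
    d=load(n);p=cloud(d);f=d['frame'].astype(int)
    roi=(p[...,0]>.35)&(p[...,0]<.9)&(p[...,1]>-.35)&(p[...,1]<.35)
    for lo,hi,nm in [(.048,.06,'top'),(.009,.016,'plate')]:
        m=roi&(p[...,2]>lo)&(p[...,2]<hi)
        k=(m*255).astype(np.uint8); k=cv2.morphologyEx(k,cv2.MORPH_OPEN,np.ones((3,3)))
        nn,lab,st,ce=cv2.connectedComponentsWithStats(k)
        i=1+np.argmax(st[1:,4]); q=p[lab==i]
        print(n,nm,st[i],np.median(q[:,2]).round(4)); r,b=rect(q); print(r,b.round(0).tolist())
    m=roi&(p[...,2]>.08); q=p[m]; print('ball',q.mean(0).round(3),len(q),q.min(0).round(3),q.max(0).round(3))
    m=(p[...,2]>.005)&(p[...,2]<.1)&~((p[...,0]>.4)&(p[...,0]<.8)&(abs(p[...,1])<.27))&(p[...,0]>.2)&(p[...,0]<1.1)&(abs(p[...,1])<.6)
    nn,lab,st,ce=cv2.connectedComponentsWithStats((m*255).astype(np.uint8))
    for i in range(1,nn):
        if st[i,4]>40: print('by',p[lab==i].min(0).round(3),p[lab==i].max(0).round(3))
E
```

```text
side0 top [ 247  212  108   72 2383] 0.0525
((531.2576904296875, 46.53038787841797), (125.44373321533203, 245.87884521484375), 28.247665405273438) [[418.0, 125.0], [534.0, -91.0], [645.0, -32.0], [528.0, 185.0]]
side0 plate [338 307  14  15 102] 0.0113
((549.6141967773438, -154.31704711914062), (44.25886154174805, 28.44352149963379), 58.64802932739258) [[526.0, -166.0], [550.0, -181.0], [573.0, -143.0], [549.0, -128.0]]
ball [ 0.565 -0.165  0.109] 120 [ 0.554 -0.176  0.08 ] [ 0.584 -0.153  0.119]
by [0.612 0.341 0.005] [0.691 0.425 0.075]
by [0.456 0.32  0.005] [0.603 0.473 0.031]
by [ 0.571 -0.462  0.005] [ 0.667 -0.365  0.026]
by [ 0.417 -0.475  0.005] [ 0.518 -0.436  0.017]
scene0 top [ 282  228  103   47 2622] 0.054
((533.7548828125, 49.0277099609375), (127.22796630859375, 243.30213928222656), 28.143075942993164) [[420.0, 126.0], [535.0, -88.0], [647.0, -28.0], [532.0, 186.0]]
scene0 plate [248 256  51  41 728] 0.0133
((606.5296630859375, -84.5797119140625), (113.49649047851562, 172.0146942138672), 82.43359375) [[514.0, -130.0], [684.0, -152.0], [699.0, -40.0], [529.0, -17.0]]
ball [ 0.577 -0.157  0.104] 117 [ 0.56  -0.171  0.08 ] [ 0.59  -0.146  0.121]
by [ 0.404 -0.477  0.005] [ 0.523 -0.433  0.018]
by [0.446 0.327 0.005] [0.699 0.474 0.077]
by [ 0.57  -0.469  0.005] [ 0.666 -0.367  0.027]
```

Call:
{"method": "jog_arm", "body": {
  "steps": [
    {"dx": 5.9, "dy": -8.9, "dz": 2},
    {"dx": 5.9, "dy": -8.9, "dz": 2},
    {"dx": 5.9, "dy": -8.9, "dz": 2},
    {"dx": 5.9, "dy": -8.9, "dz": 2},
    {"dx": 5.9, "dy": -8.9, "dz": 2}
  ],
  "gripper": 255
}}

```text
validation failed for argument at $.st...
```

Call:
{"method": "jog_arm", "body": {
  "steps": [
    {"dx": 0.5, "dy": -0.8, "dz": 0.2},
    {"dx": 1.0, "dy": -1.6, "dz": 0.4},
    {"dx": 1.5, "dy": -2.4, "dz": 0.6},
    {"dx": 2.0, "dy": -3.2, "dz": 0.8},
    {"dx": 2.6, "dy": -4.0, "dz": 1.0}
  ],
  "gripper": 255
}}

```text
validation failed for argument at $.st...
```

Call:
{"method": "jog_arm", "body": {
  "steps": [
    {"dx": 0.5, "dy": -0.8, "dz": 0.2, "twist": 0.0},
    {"dx": 1.0, "dy": -1.6, "dz": 0.4, "twist": 0.0},
    {"dx": 1.5, "dy": -2.4, "dz": 0.6, "twist": 0.0},
    {"dx": 2.0, "dy": -3.2, "dz": 0.8, "twist": 0.0},
    {"dx": 2.6, "dy": -4.0, "dz": 1.0, "twist": 0.0}
  ],
  "gripper": 255
}}

```text
t: 0.78
tool_pos: [0.3808, 0.3412, 0.2905]
tool_rot: [-0.573, -3.088, 0.002]
contact_force: [1.1, 0.9, 0.2]
opening: 0.0002
```

Call:
{"method": "jog_arm", "body": {
  "steps": [
    {"dx": 3.3, "dy": -4.8, "dz": 1.0, "twist": 0},
    {"dx": 3.3, "dy": -4.8, "dz": 1.0, "twist": 0},
    {"dx": 3.3, "dy": -4.8, "dz": 1.0, "twist": 0},
    {"dx": 3.3, "dy": -4.8, "dz": 1.0, "twist": 0},
    {"dx": 3.3, "dy": -4.8, "dz": 1.0, "twist": 0}
  ]
}}

```text
t: 1.4
tool_pos: [0.5553, 0.0868, 0.3432]
tool_rot: [-0.574, -3.088, 0.002]
contact_force: [-0.2, 1.1, 0.2]
opening: 0.0
```

Call:
{"method": "jog_arm", "body": {
  "steps": [
    {"dx": 0.5, "dy": -0.9, "dz": 0.2, "twist": 0},
    {"dx": 0.5, "dy": -0.9, "dz": 0.2, "twist": 0}
  ]
}}

```text
t: 1.65
tool_pos: [0.5866, 0.0294, 0.3552]
tool_rot: [-0.582, -3.087, 0.003]
contact_force: [-0.3, 0.2, 0.6]
opening: -0.0003
```

Run:
```python
from h import *
o=ctrl.get_obs();print(o['t'],o['tool_pos'],o['contact_force'],np.linalg.norm(o['dq']))
d=grab('wrist','w1');print(np.round(d['extrinsics'],3).tolist())
```

```text
1.65 [0.5865838  0.02936251 0.35518998] [-0.30889643  0.21568458  0.57668423] 0.05407595844290541
[[0.364, 0.881, 0.304, 0.507], [0.932, -0.343, -0.121, 0.06], [-0.002, 0.327, -0.945, 0.499], [0.0, 0.0, 0.0, 1.0]]
```

View pics/w1.png

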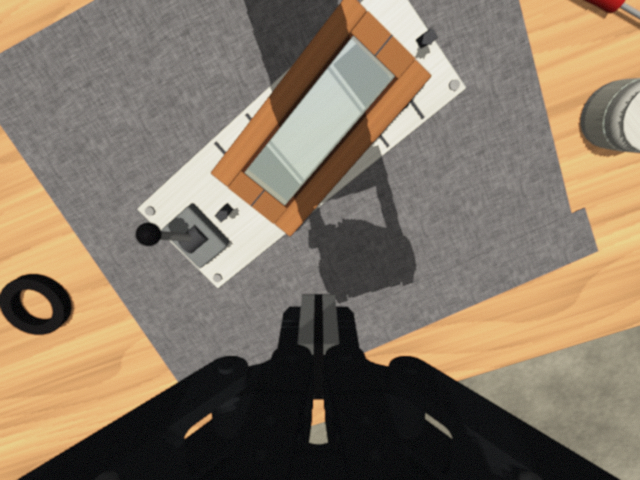

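Wrist view: pale plate with visible corners at about (138,210), (218,287) and (465,88), sash in orange-brown across it, pointers at (228,211) and (425,40), and the ball at (149,234).

Run:
```python
from h import *
d=load('w1');f=d['frame'];hsv=cv2.cvtColor(f,cv2.COLOR_RGB2HSV)
P=ray(d,[(138,210),(218,287),(465,88)],.012);print(P.round(4))
print(np.linalg.norm(P[0]-P[1]),np.linalg.norm(P[2]-P[1]))
big=cv2.resize(f[0:300,120:480],None,fx=2.2,fy=2,interpolation=cv2.INTER_CUBIC)
cv2.imwrite('pics/w1z.png',big[:,:,::-1])
```

```text
[[ 0.5478 -0.2086  0.012 ]
 [ 0.6861 -0.1606  0.012 ]
 [ 0.5573  0.2254  0.012 ]]
0.14641718605507348 0.406903647401227
```

View pics/w1z.png

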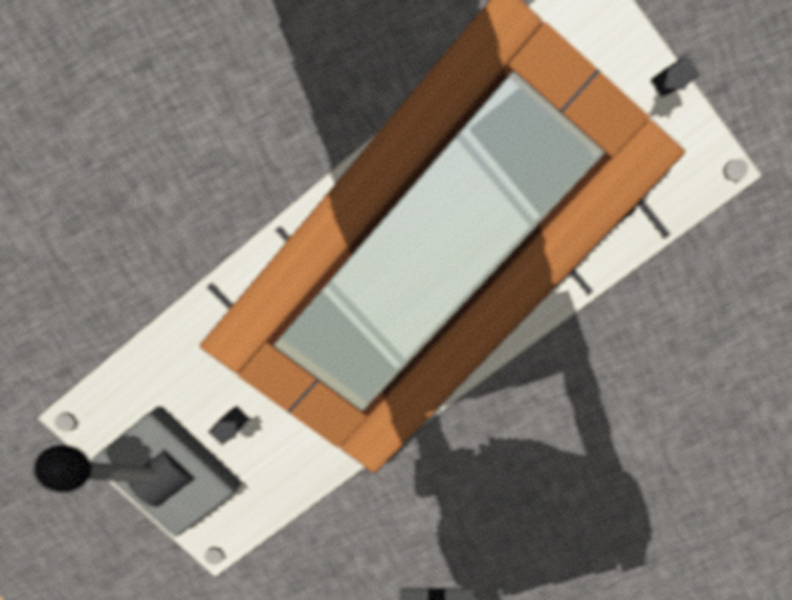

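Call:
{"method": "jog_arm", "body": {
  "steps": [
    {"dx": -0.2, "dy": 0.1, "dz": -0.4, "twist": 1},
    {"dx": -0.4, "dy": 0.2, "dz": -0.8, "twist": 2},
    {"dx": -0.6, "dy": 0.3, "dz": -1.2, "twist": 3},
    {"dx": -0.8, "dy": 0.35, "dz": -1.6, "twist": 4},
    {"dx": -0.8, "dy": 0.35, "dz": -1.75, "twist": 4}
  ]
}}

```text
t: 2.33
tool_pos: [0.5359, 0.0535, 0.2477]
tool_rot: [0.512, -3.096, 0.001]
contact_force: [-0.8, 0.2, -0.7]
opening: 0.0003
```

Run:
```python
from h import *
o=ctrl.get_obs();print(o['t'],o['tool_pos'],o['contact_force'],np.linalg.norm(o['dq']),o['q'].round(2))
d=grab('wrist','w2');print(np.round(d['extrinsics'],3).tolist())
```

```text
2.325 [0.53589806 0.05352929 0.2476898 ] [-0.77736696  0.17650637 -0.71049096] 0.14948888814026448 [-0.04 -0.16  1.79 -0.    1.52 -1.94]
[[-0.322, 0.896, 0.306, 0.456], [0.947, 0.305, 0.103, 0.027], [-0.001, 0.323, -0.946, 0.392], [0.0, 0.0, 0.0, 1.0]]
```

View pics/w2.png

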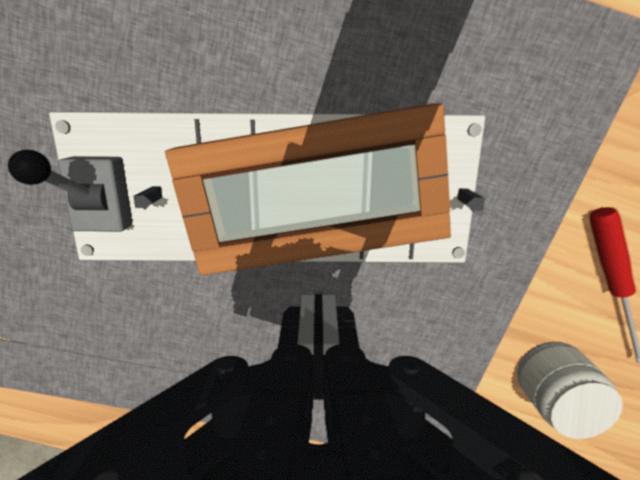

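```bash
cat >> h.py <<'E'
def jigfit(d,ang=None):
    hsv=cv2.cvtColor(d['frame'],cv2.COLOR_RGB2HSV)
    m=((hsv[...,1]<45)&(hsv[...,2]>165)).astype(np.uint8)*255; m[290:]=0
    m=cv2.morphologyEx(m,cv2.MORPH_OPEN,np.ones((3,3)))
    n,lab,st,ce=cv2.connectedComponentsWithStats(m)
    ks=[i for i in range(1,n) if st[i,4]>150]
    v,u=np.nonzero(np.isin(lab,ks)); P=ray(d,np.c_[u,v],.012)
    r=cv2.minAreaRect((P[:,:2]*1000).astype(np.float32)); return r,m
def J(P,jig):
    o,a=jig; ex=np.array([np.cos(a),np.sin(a)]); ey=np.array([-ex[1],ex[0]]); q=np.atleast_2d(P)[:,:2]-o
    return np.c_[q@ex,q@ey]
def W(q,jig):
    o,a=jig; ex=np.array([np.cos(a),np.sin(a)]); ey=np.array([-ex[1],ex[0]]); q=np.atleast_2d(q)
    return o+q[:,:1]*ex+q[:,1:2]*ey
E
python3 - <<'E'
from h import *
d=load('w2'); r,m=jigfit(d); print(r, cv2.boxPoints(r))
cv2.imwrite('pics/m2.png',m)
f=d['frame']
a=cv2.resize(f[140:240,400:500],(400,400),interpolation=cv2.INTER_CUBIC)
b=cv2.resize(f[160:260,130:230],(400,400),interpolation=cv2.INTER_CUBIC)
cv2.imwrite('pics/z2.png',np.hstack([b,a])[:,:,::-1])
E
```

```text
((551.7899169921875, 7.9093780517578125), (150.11363220214844, 410.5345153808594), 18.43975830078125) [[ 415.6592   178.89651]
 [ 545.5143  -210.55981]
 [ 687.92065 -163.07776]
 [ 558.06555  226.37857]]
```

View pics/z2.png

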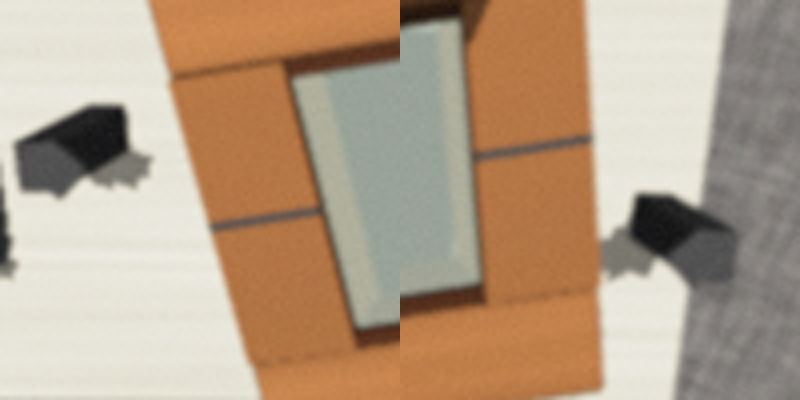

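```bash
cat >> h.py <<'E'
JIG=(np.array([.5391,.0459]),0.3218)
E
python3 - <<'E'
from h import *
d=load('w2')
L=ray(d,[(447.2,174.2),(182.9,216.5)],.054)
print('lines jig mm',(J(L,JIG)*1000).round(1), np.linalg.norm(L[0]-L[1]))
w=W([[0,.14],[0,-.14]],JIG);print('pointer tips px',proj(d,np.c_[w,[.054]*2]).round(1))
p=J(L,JIG);a=np.arctan2(-(p[0,0]-p[1,0]),p[0,1]-p[1,1]);print('rel yaw',a,'center',p.mean(0))
for P in [(.58,-.16,.11)]:pass
B=ray(d,[(30,167)],.034+.08*np.cos(.5)); print('ball jig',J(B,JIG), 'expect',-.08*np.sin(.5),-.205)
E
```

```text
lines jig mm [[ -25.9  121.4]
 [  14.2 -114.2]] 0.23896934275750475
pointer tips px [[464.6 203.2]
 [152.4 201.1]]
rel yaw 0.16861461432886296 center [-0.005898    0.00363149]
ball jig [[-0.03805852 -0.20539728]] expect -0.03835404308833624 -0.205
```

Run:
```python
from h import *
d=load('w2');f=d['frame']
a=cv2.resize(f[180:220,450:490],(400,400),interpolation=cv2.INTER_NEAREST)
b=cv2.resize(f[180:220,130:170],(400,400),interpolation=cv2.INTER_NEAREST)
o=np.hstack([b,a]); o=np.clip(o.astype(int)*2,0,255).astype(np.uint8)
cv2.imwrite('pics/z2b.png',o[:,:,::-1])
for s in (1,-1):
    w=W([[-.006,s*.147],[.006,s*.147],[.006,s*.157],[-.006,s*.157],[0,s*.14]],JIG);print(proj(d,np.c_[w,[.054]*5]).round(1).tolist())
```

```text
[[473.3, 196.7], [471.5, 209.7], [482.6, 209.7], [484.5, 196.7], [464.6, 203.2]]
[[143.6, 194.5], [145.5, 207.6], [134.4, 207.5], [132.4, 194.5], [152.4, 201.1]]
```

View pics/z2b.png

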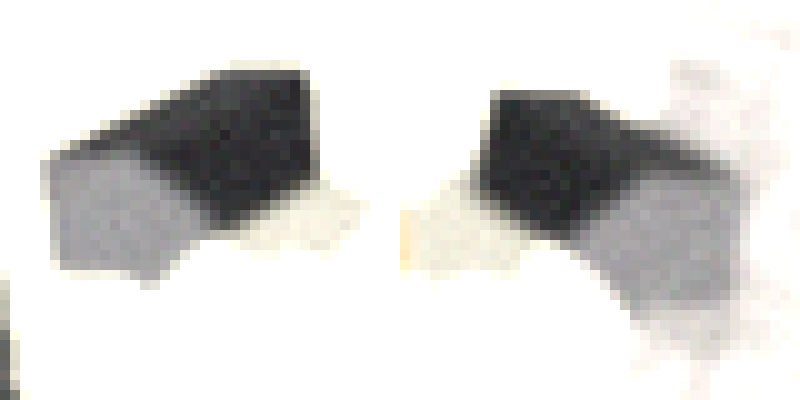

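The pointer tips read about (150.6,201.8) and (467.5,203.2) px, within about 1 mm across the jig of where the plate-edge fit predicts them. line_left is at about -26 mm and line_right at about +13.5 mm. First tap: +y end, towards +x.

```bash
cat >> h.py <<'E'
def go(x,y,z):
    "jig mm -> units from here"
    o=ctrl.get_obs(); p=o['tool_pos']; w=W([[x/1000,y/1000]],JIG)[0]
    print('t',round(o['t'],2),'at jig',(J(p,JIG)[0]*1000).round(1),'z',(p[2]*1000).round(1),'-> units',((np.r_[w,z/1000]-p)/.06).round(2),'F',o['contact_force'].round(1))
E
python3 -c "
from h import *
go(-110,80,150);go(-110,80,40)
print(np.array([np.cos(.3218),np.sin(.3218)])/60)"
```

```text
t 2.38 at jig [-0.3  7.8] z 247.4 -> units [-2.11  0.56 -1.62] F [-0.5 -1.2  0. ]
t 2.38 at jig [-0.3  7.8] z 247.4 -> units [-2.11  0.56 -3.46] F [-0.5 -1.2  0. ]
[0.01581113 0.00527124]
```

Call:
{"method": "jog_arm", "body": {
  "steps": [
    {"dx": -0.8, "dy": 0.2, "dz": -0.5, "twist": 0},
    {"dx": -1.6, "dy": 0.4, "dz": -1.0, "twist": 0},
    {"dx": -2.1, "dy": 0.56, "dz": -1.6, "twist": 0},
    {"dx": -2.1, "dy": 0.56, "dz": -2.4, "twist": 0},
    {"dx": -2.1, "dy": 0.56, "dz": -3.0, "twist": 0}
  ]
}}

```text
t: 3.0
tool_pos: [0.4104, 0.0873, 0.0669]
tool_rot: [0.507, -3.098, 0.001]
contact_force: [0.1, -0.7, 0.4]
opening: 0.0004
```

```bash
python3 -c "
from h import *
go(-108,80,40)"
```

```text
t 3.0 at jig [-109.    79.9] z 66.9 -> units [ 0.01  0.01 -0.45] F [ 0.1 -0.7  0.4]
```

Call:
{"method": "jog_arm", "body": {
  "steps": [
    {"dx": 0, "dy": 0, "dz": -0.45, "twist": 0},
    {"dx": 0.047, "dy": 0.016, "dz": -0.45, "twist": 0},
    {"dx": 0.095, "dy": 0.032, "dz": -0.45, "twist": 0},
    {"dx": 0.142, "dy": 0.047, "dz": -0.45, "twist": 0},
    {"dx": 0.19, "dy": 0.063, "dz": -0.45, "twist": 0}
  ]
}}

```text
t: 3.62
tool_pos: [0.4231, 0.0912, 0.0412]
tool_rot: [-0.507, 3.1, -0.002]
contact_force: [0.5, -0.3, 0.5]
opening: 0.0001
```

Run:
```python
from h import *
go(-90,80,40)
grab('wrist','w3')
```

```text
t 3.62 at jig [-95.7  79.6] z 41.2 -> units [ 0.09  0.04 -0.02] F [ 0.5 -0.3  0.5]
```

View pics/w3.png

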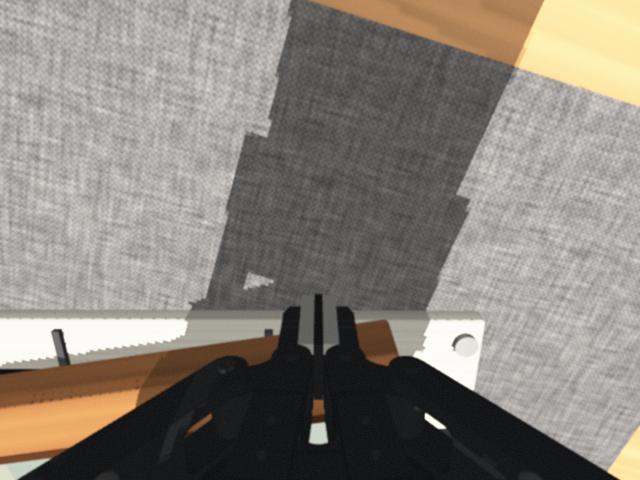

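Call:
{"method": "jog_arm", "body": {
  "steps": [
    {"dx": 0.044, "dy": 0.015, "dz": 0, "twist": 0},
    {"dx": 0.088, "dy": 0.03, "dz": 0, "twist": 0},
    {"dx": 0.132, "dy": 0.044, "dz": 0, "twist": 0},
    {"dx": 0.176, "dy": 0.059, "dz": 0, "twist": 0},
    {"dx": 0.22, "dy": 0.073, "dz": 0, "twist": 0}
  ]
}}

```text
t: 4.3
tool_pos: [0.4359, 0.0957, 0.0406]
tool_rot: [0.507, -3.099, 0.001]
contact_force: [-2.5, 0.3, 0.1]
opening: 0.0002
```

Call:
{"method": "jog_arm", "body": {
  "steps": [
    {"dx": 0.044, "dy": 0.015, "dz": 0, "twist": 0},
    {"dx": 0.088, "dy": 0.03, "dz": 0, "twist": 0},
    {"dx": 0.132, "dy": 0.044, "dz": 0, "twist": 0},
    {"dx": 0.176, "dy": 0.059, "dz": 0, "twist": 0},
    {"dx": 0.22, "dy": 0.073, "dz": 0, "twist": 0}
  ]
}}

```text
t: 4.92
tool_pos: [0.4492, 0.1002, 0.0405]
tool_rot: [0.507, -3.099, 0.001]
contact_force: [-2.8, 1.3, 0.2]
opening: 0.0005
```

Run:
```python
from h import *
go(-90,80,40)
```

```text
t 4.92 at jig [-68.1  79.9] z 40.5 -> units [-0.35 -0.11 -0.01] F [-2.8  1.3  0.2]
```

Call:
{"method": "jog_arm", "body": {
  "steps": [
    {"dx": -0.3, "dy": -0.1, "dz": 0, "twist": 0},
    {"dx": -0.7, "dy": -0.23, "dz": 0.2, "twist": 0},
    {"dx": -0.7, "dy": -0.23, "dz": 1.2, "twist": 0},
    {"dx": -0.3, "dy": -0.4, "dz": 2.2, "twist": 0},
    {"dx": 0.3, "dy": -0.6, "dz": 3.2, "twist": 0}
  ]
}}

```text
t: 5.55
tool_pos: [0.463, 0.0658, 0.2261]
tool_rot: [-0.507, 3.097, -0.003]
contact_force: [0.5, 0.8, -1.0]
opening: -0.0001
```

Call:
{"method": "jog_arm", "body": {
  "steps": [
    {"dx": 0.7, "dy": -0.4, "dz": 0.4, "twist": 0},
    {"dx": 0.9, "dy": -0.5, "dz": 0.4, "twist": 0},
    {"dx": 0.9, "dy": -0.5, "dz": 0.4, "twist": 0}
  ]
}}

```text
t: 5.92
tool_pos: [0.5171, 0.0355, 0.2492]
tool_rot: [-0.506, 3.098, -0.002]
contact_force: [-1.2, 0.2, -0.1]
opening: -0.0001
```

```bash
cat >> h.py <<'E'
def look(tag):
    d=grab('wrist',tag); f=d['frame']; r,m=jigfit(d); print('plate',np.round(r[0],1),np.round(r[1],1),round(r[2],2))
    w=W([[0,.14],[0,-.14],[0,.12],[0,-.12]],JIG); px=proj(d,np.c_[w,[.054]*4]); print('expected tips/lines',px.round(1).tolist())
    out=[]
    for k in (3,2):
        c=px[k].round().astype(int)-40; print('crop origin',c); 
        s=f[max(c[1],0):c[1]+80,max(c[0],0):c[0]+80]; out.append(cv2.resize(s,(400,400),interpolation=cv2.INTER_CUBIC))
    o=np.clip(np.hstack(out).astype(int)*1.5,0,255).astype(np.uint8); cv2.imwrite(f'pics/{tag}z.png',o[:,:,::-1])
E
python3 - <<'E'
from h import *
go(-90,80,40); look('w4')
E
```

```text
t 5.92 at jig [-24.1  -2.9] z 249.2 -> units [-1.48  0.96 -3.49] F [-1.2  0.2 -0.1]
plate [551.    8.2] [149.9 411. ] 18.51
expected tips/lines [[473.7, 225.9], [169.2, 225.0], [451.9, 225.8], [190.9, 225.0]]
crop origin [151 185]
crop origin [412 186]
```

View pics/w4z.png

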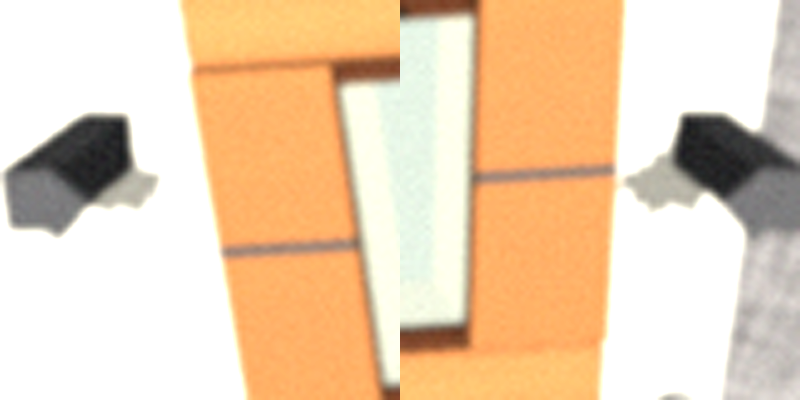

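View pics/w4.png

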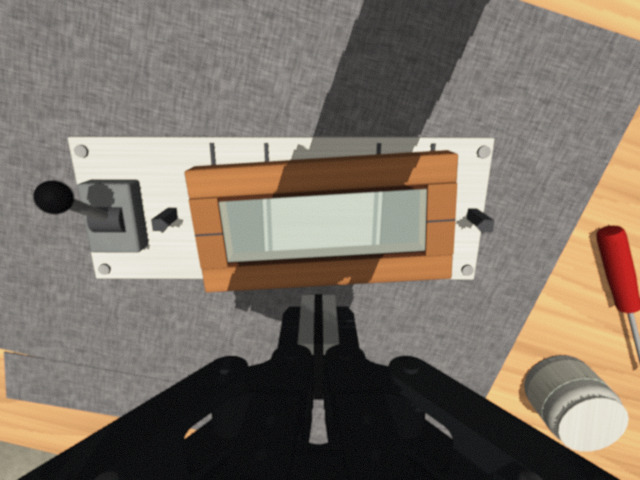

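```bash
cat >> h.py <<'E'
def meas(tag,right,left,tr=None,tl=None):
    d=load(tag); r,_=jigfit(d); a=np.radians(r[2]); 
    if a>.8: a-=np.pi/2
    ey=np.array([-np.sin(a),np.cos(a)]); o=np.array(r[0])/1000+.04*ey; jl=(o,a)
    for nm,j in (('fixed',JIG),('plate',jl)):
        print(nm,'line L,R',(J(ray(d,[left,right],.054),j)*1000).round(1).tolist(), 'tips L,R', (J(ray(d,[tl,tr],.054),j)*1000).round(1).tolist() if tr else '')
E
python3 - <<'E'
from h import *
meas('w2',(182.9,216.5),(447.2,174.2),(150.6,201.8),(467.5,203.2))
meas('w4',(195.6,235),(454.2,219.6),(167.6,223.6),(479.2,223.6))
E
```

```text
fixed line L,R [[-25.9, 121.4], [14.2, -114.2]] tips L,R [[0.0, 142.6], [0.6, -141.7]]
plate line L,R [[-26.0, 121.5], [14.1, -114.1]] tips L,R [[0.0, 142.7], [0.6, -141.6]]
fixed line L,R [[-6.0, 121.4], [9.7, -116.6]] tips L,R [[-2.2, 144.8], [-1.3, -141.3]]
plate line L,R [[-5.2, 120.9], [10.2, -117.1]] tips L,R [[-1.4, 144.3], [-0.9, -141.8]]
```

Run:
```python
from h import *
go(100,-80,120);go(100,-80,40)
```

```text
t 5.97 at jig [-24.9  -2.2] z 248.5 -> units [ 2.38 -0.57 -2.14] F [-0.1 -0.9 -0.1]
t 5.97 at jig [-24.9  -2.2] z 248.5 -> units [ 2.38 -0.57 -3.47] F [-0.1 -0.9 -0.1]
```

Call:
{"method": "jog_arm", "body": {
  "steps": [
    {"dx": 0.9, "dy": -0.2, "dz": -0.3, "twist": 0},
    {"dx": 1.8, "dy": -0.4, "dz": -0.7, "twist": 0},
    {"dx": 2.38, "dy": -0.57, "dz": -1.4, "twist": 0},
    {"dx": 2.38, "dy": -0.57, "dz": -2.3, "twist": 0},
    {"dx": 2.38, "dy": -0.57, "dz": -3.0, "twist": 0}
  ]
}}

```text
t: 6.6
tool_pos: [0.6563, 0.0028, 0.0643]
tool_rot: [0.508, -3.096, -0.001]
contact_force: [1.2, 0.1, 0.2]
opening: -0.0002
```

Run:
```python
from h import *
go(98,-80,40)
```

```text
t 6.6 at jig [ 97.6 -78. ] z 64.3 -> units [ 0.02 -0.03 -0.4 ] F [1.2 0.1 0.2]
```

Call:
{"method": "jog_arm", "body": {
  "steps": [
    {"dx": 0.02, "dy": -0.03, "dz": -0.4, "twist": 0},
    {"dx": -0.03, "dy": -0.045, "dz": -0.4, "twist": 0},
    {"dx": -0.08, "dy": -0.06, "dz": -0.4, "twist": 0},
    {"dx": -0.13, "dy": -0.08, "dz": -0.4, "twist": 0},
    {"dx": -0.17, "dy": -0.09, "dz": -0.4, "twist": 0}
  ]
}}

```text
t: 7.22
tool_pos: [0.6468, -0.0027, 0.042]
tool_rot: [0.508, -3.099, 0.0]
contact_force: [0.4, 0.2, -0.7]
opening: 0.0
```

Run:
```python
from h import *
go(75,-80,40)
```

```text
t 7.22 at jig [ 86.8 -80.2] z 42.0 -> units [-0.19 -0.06 -0.03] F [ 0.4  0.2 -0.7]
```

Call:
{"method": "jog_arm", "body": {
  "steps": [
    {"dx": -0.038, "dy": -0.013, "dz": 0, "twist": 0},
    {"dx": -0.076, "dy": -0.025, "dz": 0, "twist": 0},
    {"dx": -0.114, "dy": -0.038, "dz": 0, "twist": 0},
    {"dx": -0.152, "dy": -0.051, "dz": 0, "twist": 0},
    {"dx": -0.19, "dy": -0.063, "dz": 0, "twist": 0}
  ]
}}

```text
t: 7.85
tool_pos: [0.6357, -0.0065, 0.0421]
tool_rot: [0.508, -3.1, 0.001]
contact_force: [1.8, 0.6, -0.6]
opening: 0.0004
```

Call:
{"method": "jog_arm", "body": {
  "steps": [
    {"dx": -0.038, "dy": -0.013, "dz": 0, "twist": 0},
    {"dx": -0.076, "dy": -0.025, "dz": 0, "twist": 0},
    {"dx": -0.114, "dy": -0.038, "dz": 0, "twist": 0},
    {"dx": -0.145, "dy": -0.048, "dz": 0, "twist": 0}
  ]
}}

```text
t: 8.35
tool_pos: [0.6272, -0.0096, 0.0424]
tool_rot: [-0.508, 3.1, -0.001]
contact_force: [3.0, -1.5, -1.0]
opening: -0.0002
```

Run:
```python
from h import *
go(65,-80,40)
```

```text
t 8.35 at jig [ 66.1 -80.6] z 42.4 -> units [-0.02  0.   -0.04] F [ 3.  -1.5 -1. ]
```

Call:
{"method": "jog_arm", "body": {
  "steps": [
    {"dx": 0.3, "dy": 0.1, "dz": 0, "twist": 0},
    {"dx": 0.5, "dy": 0.17, "dz": 0.3, "twist": 0},
    {"dx": 0.5, "dy": 0.17, "dz": 1.3, "twist": 0},
    {"dx": 0.1, "dy": 0.3, "dz": 2.2, "twist": 0},
    {"dx": -0.6, "dy": 0.5, "dz": 2.9, "twist": 0}
  ]
}}

```text
t: 8.98
tool_pos: [0.5918, 0.0204, 0.2209]
tool_rot: [-0.507, 3.096, -0.003]
contact_force: [1.0, 0.0, 0.6]
opening: -0.0001
```

Run:
```python
from h import *
go(-20,0,250)
```

```text
t 8.97 at jig [ 42.  -40.9] z 220.9 -> units [-1.2   0.32  0.48] F [1.  0.  0.6]
```

Call:
{"method": "jog_arm", "body": {
  "steps": [
    {"dx": -0.8, "dy": 0.2, "dz": 0.3, "twist": 0},
    {"dx": -1.2, "dy": 0.32, "dz": 0.48, "twist": 0},
    {"dx": -1.2, "dy": 0.32, "dz": 0.48, "twist": 0},
    {"dx": -1.2, "dy": 0.32, "dz": 0.48, "twist": 0}
  ]
}}

```text
t: 9.48
tool_pos: [0.5201, 0.0395, 0.2499]
tool_rot: [-0.507, 3.096, -0.003]
contact_force: [0.1, 0.6, 0.2]
opening: -0.0003
```

Run:
```python
from h import *
look('w5'); go(0,0,250)
```

```text
plate [551.3   7.9] [149.8 411.2] 18.54
expected tips/lines [[471.0, 221.2], [165.9, 219.9], [449.2, 221.1], [187.6, 220.0]]
crop origin [148 180]
crop origin [409 181]
t 9.53 at jig [-20.1  -0.1] z 249.4 -> units [0.32 0.11 0.01] F [-0.7 -0.3 -0. ]
```

View pics/w5z.png

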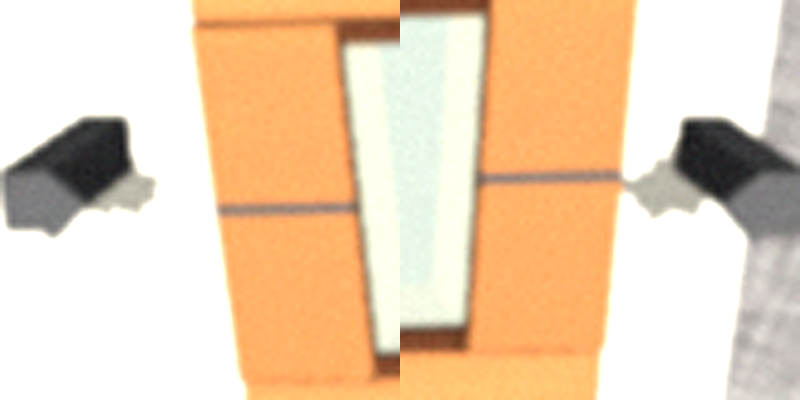

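Run:
```python
from h import *
d=load('w5');f=d['frame']
out=[]
for (x,y) in [(140,198),(460,198)]:
    out.append(cv2.resize(f[y:y+40,x:x+40],(400,400),interpolation=cv2.INTER_NEAREST))
o=np.clip(np.hstack(out).astype(int)*2.2,0,255).astype(np.uint8); cv2.imwrite('pics/w5t.png',o[:,:,::-1])
meas('w5',(191.4,221.6),(452.6,215.8),(164.2,218.2),(476,219.2))
```

```text
fixed line L,R [[-5.0, 122.6], [1.5, -116.7]] tips L,R [[-1.9, 144.3], [-1.6, -141.3]]
plate line L,R [[-4.3, 122.4], [1.8, -116.8]] tips L,R [[-1.1, 144.2], [-1.4, -141.5]]
```

View pics/w5t.png

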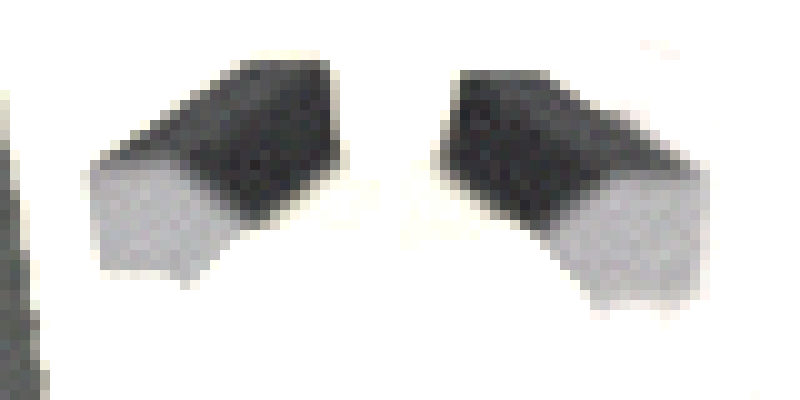

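Pointer tips now read at (163.5,220.1) and (474,221.4) px, which matches the projection. Left line -4.8 mm, right line +1.5 mm. Spring-back is about 6 mm, so the next tap goes on the +y end to TCP x ≈ -65.

Run:
```python
from h import *
go(-100,80,120);go(-100,80,40)
```

```text
t 9.53 at jig [-20.1  -0.1] z 249.4 -> units [-1.69  0.85 -2.16] F [-0.7 -0.3 -0. ]
t 9.53 at jig [-20.1  -0.1] z 249.4 -> units [-1.69  0.85 -3.49] F [-0.7 -0.3 -0. ]
```

Call:
{"method": "jog_arm", "body": {
  "steps": [
    {"dx": -0.8, "dy": 0.3, "dz": -0.3, "twist": 0},
    {"dx": -1.5, "dy": 0.6, "dz": -0.8, "twist": 0},
    {"dx": -1.69, "dy": 0.85, "dz": -1.6, "twist": 0},
    {"dx": -1.69, "dy": 0.85, "dz": -2.4, "twist": 0},
    {"dx": -1.69, "dy": 0.85, "dz": -3.0, "twist": 0}
  ]
}}

```text
t: 10.15
tool_pos: [0.4176, 0.0904, 0.0666]
tool_rot: [0.508, -3.1, 0.002]
contact_force: [1.2, -0.5, 0.2]
opening: -0.0
```

Run:
```python
from h import *
go(-98,80,40)
```

```text
t 10.15 at jig [-101.2   80.6] z 66.6 -> units [ 0.05  0.01 -0.44] F [ 1.2 -0.5  0.2]
```

Call:
{"method": "jog_arm", "body": {
  "steps": [
    {"dx": 0.05, "dy": 0.01, "dz": -0.44, "twist": 0},
    {"dx": 0.1, "dy": 0.025, "dz": -0.44, "twist": 0},
    {"dx": 0.15, "dy": 0.04, "dz": -0.44, "twist": 0},
    {"dx": 0.2, "dy": 0.055, "dz": -0.44, "twist": 0},
    {"dx": 0.25, "dy": 0.07, "dz": -0.44, "twist": 0}
  ]
}}

```text
t: 10.78
tool_pos: [0.4339, 0.0947, 0.0415]
tool_rot: [-0.507, 3.098, -0.002]
contact_force: [0.0, -0.1, -0.5]
opening: 0.0002
```

Run:
```python
from h import *
go(-65,80,40)
```

```text
t 10.78 at jig [-84.4  79.6] z 41.5 -> units [ 0.3   0.11 -0.02] F [ 0.  -0.1 -0.5]
```

Call:
{"method": "jog_arm", "body": {
  "steps": [
    {"dx": 0.04, "dy": 0.014, "dz": 0, "twist": 0},
    {"dx": 0.08, "dy": 0.028, "dz": 0, "twist": 0},
    {"dx": 0.12, "dy": 0.042, "dz": 0, "twist": 0},
    {"dx": 0.16, "dy": 0.056, "dz": 0, "twist": 0},
    {"dx": 0.19, "dy": 0.066, "dz": 0, "twist": 0}
  ]
}}

```text
t: 11.4
tool_pos: [0.4451, 0.0987, 0.0413]
tool_rot: [-0.507, 3.099, -0.002]
contact_force: [-1.6, 0.0, 0.5]
opening: 0.0001
```

Run:
```python
from h import *
go(-65,80,40)
```

```text
t 11.4 at jig [-72.5  79.8] z 41.3 -> units [ 0.12  0.04 -0.02] F [-1.6  0.   0.5]
```

Call:
{"method": "jog_arm", "body": {
  "steps": [
    {"dx": 0.04, "dy": 0.013, "dz": 0, "twist": 0},
    {"dx": 0.08, "dy": 0.026, "dz": 0, "twist": 0},
    {"dx": 0.12, "dy": 0.04, "dz": 0, "twist": 0},
    {"dx": 0.12, "dy": 0.04, "dz": 0, "twist": 0}
  ]
}}

```text
t: 11.9
tool_pos: [0.452, 0.1012, 0.041]
tool_rot: [-0.508, 3.1, -0.002]
contact_force: [-3.4, 1.7, 1.1]
opening: 0.0001
```

Run:
```python
from h import *
go(-65,80,40)
```

```text
t 11.9 at jig [-65.1  80. ] z 41.0 -> units [ 0.   -0.   -0.02] F [-3.4  1.7  1.1]
```

Call:
{"method": "jog_arm", "body": {
  "steps": [
    {"dx": -0.3, "dy": -0.1, "dz": 0, "twist": 0},
    {"dx": -0.7, "dy": -0.23, "dz": 0.2, "twist": 0},
    {"dx": -0.7, "dy": -0.23, "dz": 1.2, "twist": 0},
    {"dx": -0.3, "dy": -0.4, "dz": 2.2, "twist": 0},
    {"dx": 0.3, "dy": -0.6, "dz": 3.1, "twist": 0}
  ]
}}

```text
t: 12.52
tool_pos: [0.4677, 0.0661, 0.2247]
tool_rot: [-0.508, 3.095, -0.003]
contact_force: [0.9, 0.6, 0.3]
opening: -0.0001
```

Call:
{"method": "jog_arm", "body": {
  "steps": [
    {"dx": 0.7, "dy": -0.3, "dz": 0.4, "twist": 0},
    {"dx": 0.9, "dy": -0.5, "dz": 0.4, "twist": 0},
    {"dx": 0.9, "dy": -0.5, "dz": 0.4, "twist": 0},
    {"dx": 0.9, "dy": -0.5, "dz": 0.4, "twist": 0}
  ]
}}

```text
t: 13.02
tool_pos: [0.5202, 0.0365, 0.2466]
tool_rot: [-0.508, 3.099, -0.002]
contact_force: [-0.9, -0.3, 0.0]
opening: -0.0001
```

Run:
```python
from h import *
look('w6'); go(0,0,250)
d=load('w6');f=d['frame']
w=W([[0,.14],[0,-.14]],JIG); px=proj(d,np.c_[w,[.054]*2]).round().astype(int)
out=[]
for k in (1,0):
    x,y=px[k]-20; print('tipcrop',x,y)
    out.append(cv2.resize(f[y:y+40,x:x+40],(400,400),interpolation=cv2.INTER_NEAREST))
o=np.clip(np.hstack(out).astype(int)*2.2,0,255).astype(np.uint8); cv2.imwrite('pics/w6t.png',o[:,:,::-1])
```

```text
plate [551.5   8. ] [150.1 411.1] 18.53
expected tips/lines [[474.9, 223.7], [167.5, 222.4], [453.0, 223.6], [189.4, 222.5]]
crop origin [149 182]
crop origin [413 184]
t 13.07 at jig [-20.8  -2.8] z 246.9 -> units [0.31 0.15 0.05] F [-0.4 -0.8 -0.3]
tipcrop 147 202
tipcrop 455 204
```

View pics/w6z.png

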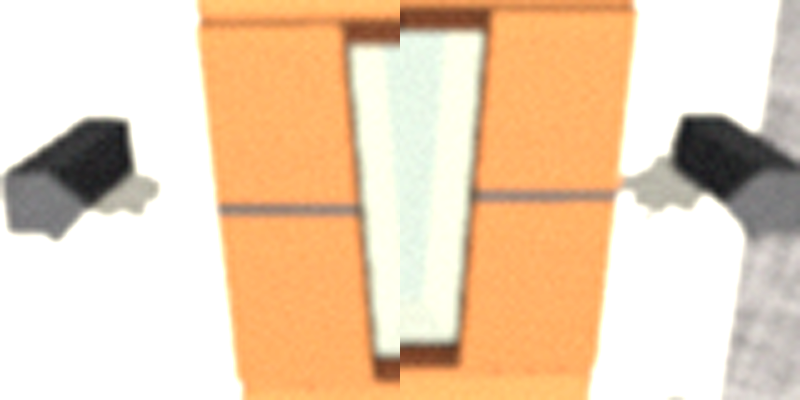

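View pics/w6t.png

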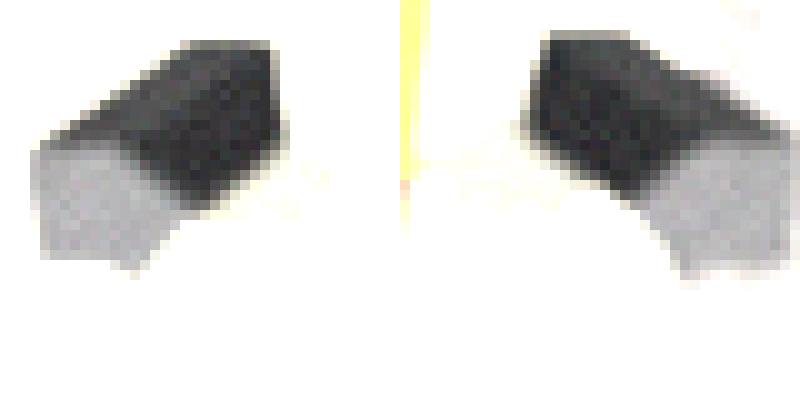

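Run:
```python
from h import *
meas('w6',(192.4,223.6),(455.2,222.6),(165.5,222.2),(478.5,224.6))
```

```text
fixed line L,R [[-1.0, 121.9], [1.1, -117.4]] tips L,R [[0.8, 143.3], [-0.1, -141.8]]
plate line L,R [[-0.5, 121.8], [1.1, -117.5]] tips L,R [[1.3, 143.2], [-0.1, -141.9]]
```

Left line about -1.2 mm and right about +1.1 mm, both inside 3 mm. I'll confirm with closer views of each end before going to the lever.

Run:
```python
from h import *
go(-10,130,170);go(-10,-130,180)
```

```text
t 13.07 at jig [-20.8  -2.8] z 246.9 -> units [-0.53  2.16 -1.28] F [-0.4 -0.8 -0.3]
t 13.07 at jig [-20.8  -2.8] z 246.9 -> units [ 0.84 -1.95 -1.12] F [-0.4 -0.8 -0.3]
```

Call:
{"method": "jog_arm", "body": {
  "steps": [
    {"dx": -0.2, "dy": 0.8, "dz": -0.4, "twist": 0},
    {"dx": -0.4, "dy": 1.6, "dz": -0.8, "twist": 0},
    {"dx": -0.53, "dy": 2.16, "dz": -1.28, "twist": 0},
    {"dx": -0.53, "dy": 2.16, "dz": -1.28, "twist": 0},
    {"dx": -0.53, "dy": 2.16, "dz": -1.28, "twist": 0}
  ]
}}

```text
t: 13.7
tool_pos: [0.4881, 0.1662, 0.1703]
tool_rot: [-0.51, 3.098, -0.003]
contact_force: [0.6, 0.1, 0.1]
opening: 0.0
```

Run:
```python
from h import *
d=grab('wrist','w7'); go(-10,-130,180)
px=proj(d,np.c_[W([[0,.14],[0,.12]],JIG),[.054]*2]);print(px)
f=d['frame'];x,y=px.mean(0).round().astype(int)-40;x=max(x,0);y=max(y,0);print(x,y)
cv2.imwrite('pics/w7z.png',cv2.resize(np.clip(f[y:y+75,x:x+80].astype(int)*1.7,0,255).astype(np.uint8),(640,600),interpolation=cv2.INTER_CUBIC)[:,:,::-1])
```

```text
t 13.75 at jig [ -9.8 129.7] z 171.0 -> units [ 1.37 -4.11  0.15] F [ 0.6 -0.2  0.5]
[[331.5377038  240.90651725]
 [303.58580684 240.74835733]]
278 201
```

View pics/w7z.png

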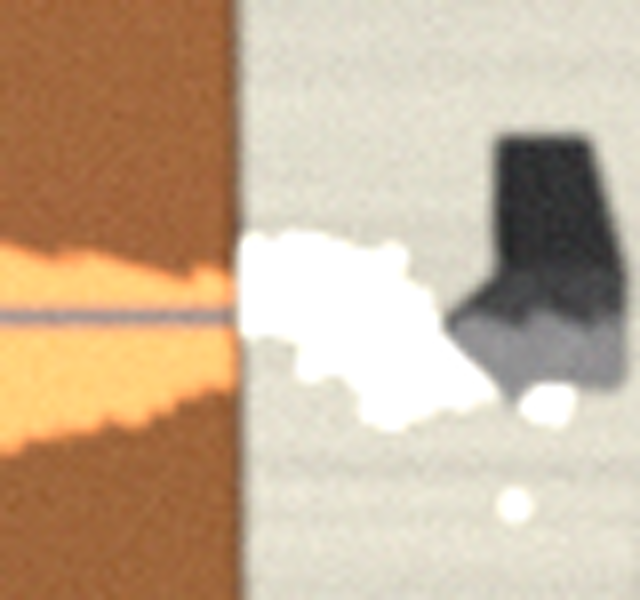

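Call:
{"method": "jog_arm", "body": {
  "steps": [
    {"dx": 0.3, "dy": -1, "dz": 0.3, "twist": 0},
    {"dx": 0.6, "dy": -1.9, "dz": 0.3, "twist": 0},
    {"dx": 0.9, "dy": -2.8, "dz": 0.3, "twist": 0},
    {"dx": 1.2, "dy": -3.6, "dz": 0.3, "twist": 0},
    {"dx": 1.37, "dy": -4.1, "dz": 0.2, "twist": 0}
  ]
}}

```text
t: 14.38
tool_pos: [0.5724, -0.0842, 0.1853]
tool_rot: [-0.502, 3.094, -0.006]
contact_force: [-0.2, 0.3, 0.7]
opening: 0.0
```

Call:
{"method": "jog_arm", "body": {
  "steps": [
    {"dx": 0, "dy": 0, "dz": 0, "twist": 0}
  ]
}}

```text
t: 14.5
tool_pos: [0.5728, -0.0873, 0.186]
tool_rot: [-0.494, 3.094, -0.007]
contact_force: [1.0, 0.3, 0.2]
opening: -0.0003
```

Run:
```python
from h import *
d=grab('wrist','w8'); go(-10,-130,180)
px=proj(d,np.c_[W([[0,-.14],[0,-.12]],JIG),[.054]*2]);print(px)
f=d['frame'];x,y=px.mean(0).round().astype(int)-40;x=max(x,0);y=max(y,0);print(x,y)
cv2.imwrite('pics/w8z.png',cv2.resize(np.clip(f[y:y+75,x:x+80].astype(int)*1.7,0,255).astype(np.uint8),(640,600),interpolation=cv2.INTER_CUBIC)[:,:,::-1])
```

```text
t 14.55 at jig [  -9.8 -136.2] z 186.6 -> units [-0.04  0.1  -0.11] F [ 0.4  0.6 -0.3]
[[314.68756514 232.63723476]
 [341.25349465 232.57507643]]
288 193
```

View pics/w8z.png

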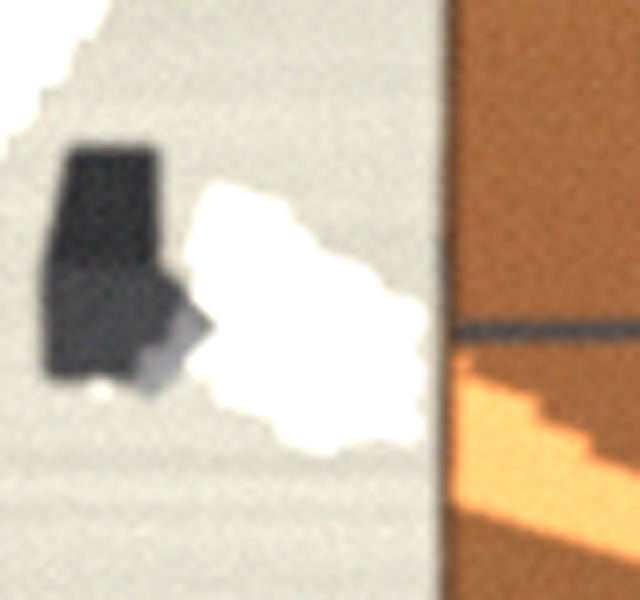

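View pics/w8.png

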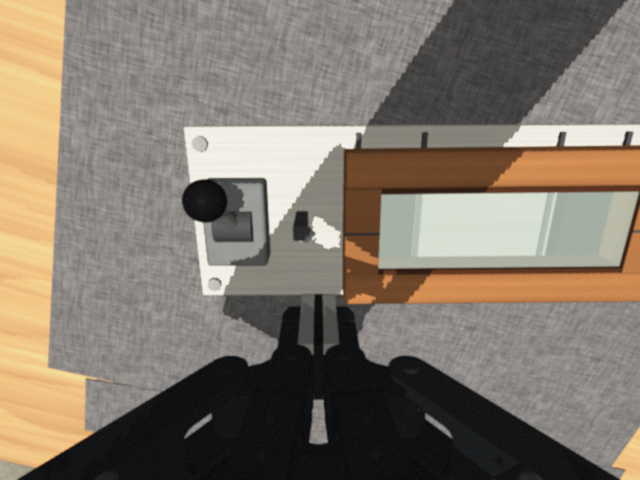

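Close views: the left line sits about 0.8 mm to -x of its tip and the right about 0.6 mm to +x. The sash is true, so on to the lever, with the ball at about (205,200) in the last picture.

Run:
```python
from h import *
go(-82,-205,150);go(-82,-205,97);go(10,-205,97)
d=load('w8');print(J(ray(d,[(205,200)],.104),JIG))
```

```text
t 14.55 at jig [  -9.8 -136.2] z 186.6 -> units [-0.78 -1.47 -0.61] F [ 0.4  0.6 -0.3]
t 14.55 at jig [  -9.8 -136.2] z 186.6 -> units [-0.78 -1.47 -1.49] F [ 0.4  0.6 -0.3]
t 14.55 at jig [  -9.8 -136.2] z 186.6 -> units [ 0.67 -0.98 -1.49] F [ 0.4  0.6 -0.3]
[[-0.03835471 -0.20477731]]
```

Call:
{"method": "jog_arm", "body": {
  "steps": [
    {"dx": -0.7, "dy": -0.5, "dz": 0, "twist": 0},
    {"dx": -0.78, "dy": -1.2, "dz": 0, "twist": 0},
    {"dx": -0.78, "dy": -1.47, "dz": -0.5, "twist": 0},
    {"dx": -0.78, "dy": -1.47, "dz": -1.2, "twist": 0},
    {"dx": -0.78, "dy": -1.47, "dz": -1.49, "twist": 0}
  ]
}}

```text
t: 15.18
tool_pos: [0.5248, -0.1735, 0.0954]
tool_rot: [-0.497, 3.095, -0.004]
contact_force: [-0.0, 0.2, -0.6]
opening: 0.0
```

Run:
```python
from h import *
go(-82,-205,97);go(-30,-205,97);go(10,-205,97)
```

```text
t 15.18 at jig [ -83.  -203.6] z 95.4 -> units [ 0.02 -0.02  0.03] F [-0.   0.2 -0.6]
t 15.18 at jig [ -83.  -203.6] z 95.4 -> units [0.84 0.26 0.03] F [-0.   0.2 -0.6]
t 15.18 at jig [ -83.  -203.6] z 95.4 -> units [1.48 0.47 0.03] F [-0.   0.2 -0.6]
```

Call:
{"method": "jog_arm", "body": {
  "steps": [
    {"dx": 0.18, "dy": 0.05, "dz": 0, "twist": 0},
    {"dx": 0.34, "dy": 0.1, "dz": 0, "twist": 0},
    {"dx": 0.5, "dy": 0.15, "dz": 0, "twist": 0},
    {"dx": 0.66, "dy": 0.2, "dz": 0, "twist": 0},
    {"dx": 0.82, "dy": 0.25, "dz": 0, "twist": 0}
  ]
}}

```text
t: 15.8
tool_pos: [0.5751, -0.1583, 0.0959]
tool_rot: [-0.497, 3.095, -0.005]
contact_force: [-0.4, 0.2, 0.7]
opening: 0.0001
```

Call:
{"method": "jog_arm", "body": {
  "steps": [
    {"dx": 0.16, "dy": 0.053, "dz": 0, "twist": 0},
    {"dx": 0.32, "dy": 0.106, "dz": 0, "twist": 0},
    {"dx": 0.48, "dy": 0.16, "dz": 0, "twist": 0},
    {"dx": 0.6, "dy": 0.2, "dz": 0, "twist": 0}
  ]
}}

```text
t: 16.3
tool_pos: [0.6114, -0.146, 0.0955]
tool_rot: [-0.497, 3.095, -0.004]
contact_force: [-1.1, -0.1, -1.1]
opening: 0.0003
```

Run:
```python
from h import *
go(14,-205,97)
grab('wrist','w9')
```

```text
t 16.3 at jig [   7.9 -204.9] z 95.5 -> units [0.1  0.03 0.03] F [-1.1 -0.1 -1.1]
```

View pics/w9.png

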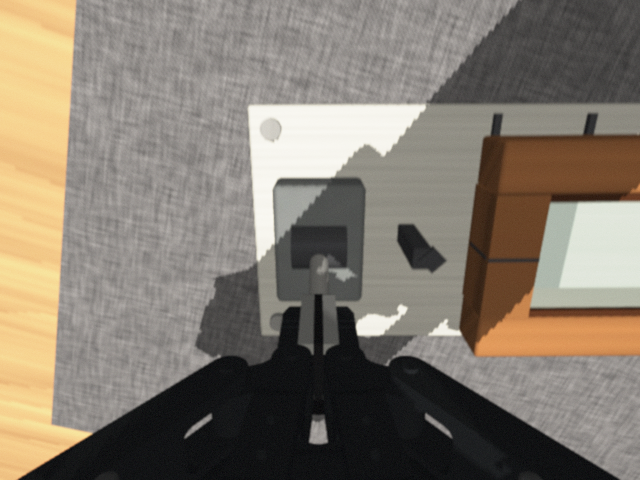

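The lever rod (318,270) is leaning ahead of the fingers and moving over. I'll continue gently to its stop, watching the force.

Call:
{"method": "jog_arm", "body": {
  "steps": [
    {"dx": 0.03, "dy": 0.01, "dz": 0, "twist": 0},
    {"dx": 0.06, "dy": 0.02, "dz": 0, "twist": 0},
    {"dx": 0.09, "dy": 0.03, "dz": 0, "twist": 0},
    {"dx": 0.09, "dy": 0.03, "dz": 0, "twist": 0}
  ]
}}

```text
t: 16.85
tool_pos: [0.6175, -0.144, 0.0957]
tool_rot: [-0.497, 3.094, -0.004]
contact_force: [-0.5, 0.0, -1.0]
opening: 0.0003
```

Call:
{"method": "jog_arm", "body": {
  "steps": [
    {"dx": 0.015, "dy": 0.005, "dz": 0, "twist": 0},
    {"dx": 0.03, "dy": 0.01, "dz": 0, "twist": 0},
    {"dx": 0.03, "dy": 0.01, "dz": 0, "twist": 0}
  ]
}}

```text
t: 17.23
tool_pos: [0.6184, -0.1437, 0.0956]
tool_rot: [-0.497, 3.097, -0.004]
contact_force: [-4.6, -1.4, 1.8]
opening: -0.0001
```

Run:
```python
from h import *
go(14,-205,97)
```

```text
t 17.23 at jig [  15.3 -205. ] z 95.6 -> units [-0.02 -0.01  0.02] F [-4.6 -1.4  1.8]
```

Call:
{"method": "jog_arm", "body": {
  "steps": [
    {"dx": 0.03, "dy": 0.01, "dz": 0, "twist": 0},
    {"dx": 0.03, "dy": 0.01, "dz": 0, "twist": 0}
  ]
}}

```text
t: 17.48
tool_pos: [0.6185, -0.1437, 0.0956]
tool_rot: [-0.498, 3.101, -0.004]
contact_force: [-8.2, -2.5, 4.2]
opening: 0.0
```

Call:
{"method": "jog_arm", "body": {
  "steps": [
    {"dx": -0.3, "dy": -0.1, "dz": 0, "twist": 0},
    {"dx": -0.9, "dy": -0.3, "dz": 0, "twist": 0},
    {"dx": -1.3, "dy": -0.43, "dz": 0.6, "twist": 0},
    {"dx": -1.3, "dy": -0.1, "dz": 1.5, "twist": 0},
    {"dx": -1.3, "dy": 0.7, "dz": 2.1, "twist": 0}
  ]
}}

```text
t: 18.1
tool_pos: [0.5417, -0.1026, 0.2252]
tool_rot: [-0.492, 3.097, -0.008]
contact_force: [1.0, -0.1, 0.2]
opening: 0.0001
```

Run:
```python
from h import *
go(-25,-20,250)
```

```text
t 18.1 at jig [ -44.5 -141.6] z 225.2 -> units [-0.33  2.03  0.41] F [ 1.  -0.1  0.2]
```

The lever was firmly on its stop: 8 N with no further movement. Final check view next.

Call:
{"method": "jog_arm", "body": {
  "steps": [
    {"dx": -0.2, "dy": 0.9, "dz": 0.4, "twist": 0},
    {"dx": -0.33, "dy": 1.8, "dz": 0.4, "twist": 0},
    {"dx": -0.33, "dy": 2.03, "dz": 0.4, "twist": 0},
    {"dx": -0.33, "dy": 2.03, "dz": 0.4, "twist": 0},
    {"dx": -0.33, "dy": 2.03, "dz": 0.4, "twist": 0}
  ]
}}

```text
t: 18.73
tool_pos: [0.5221, 0.0182, 0.2488]
tool_rot: [-0.49, 3.098, -0.008]
contact_force: [-0.1, -0.2, 1.0]
opening: 0.0004
```

Run:
```python
from h import *
look('w10'); go(0,0,250); grab('side','side10')
```

```text
plate [551.6   8.2] [150.4 411.5] 18.45
expected tips/lines [[495.0, 224.9], [190.0, 226.5], [473.1, 225.0], [211.7, 226.4]]
crop origin [172 186]
crop origin [433 185]
t 18.77 at jig [-25. -21.] z 248.8 -> units [0.28 0.46 0.02] F [-0.7 -1.  -0.4]
```

View pics/w10.png

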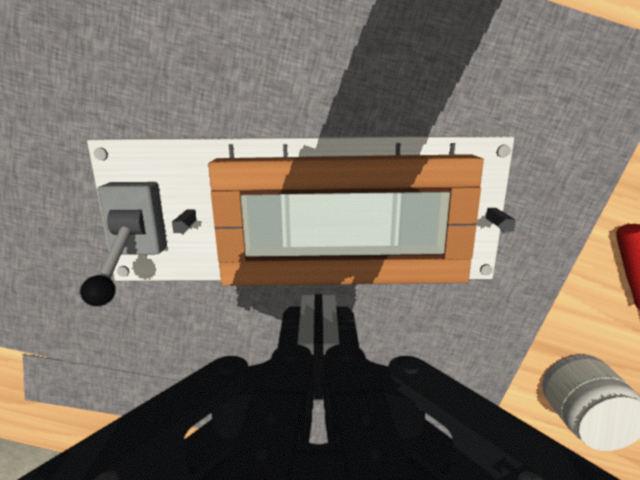

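View pics/w10z.png

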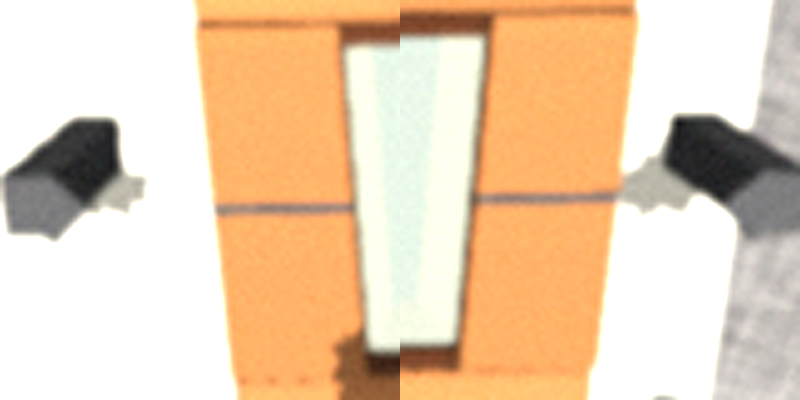

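Run:
```python
from h import *
meas('w10',(215,227.6),(475.6,223.6))
d=load('w10');b=J(ray(d,[(98,290.5)],.104),JIG)[0];print('ball',b,'lean',np.arcsin(b[0]/.08))
p=cloud(load('side10'));m=(p[...,0]>.35)&(p[...,0]<.9)&(abs(p[...,1])<.35)&(p[...,2]>.085)&(p[...,2]<.125);print(p[m].mean(0),J(p[m].mean(0),JIG))
ctrl.finish_job()
```

```text
fixed line L,R [[-1.4, 122.1], [1.2, -117.0]] tips L,R 
plate line L,R [[-1.2, 121.8], [1.3, -117.3]] tips L,R 
ball [ 0.03948342 -0.20573744] lean 0.516158560385156
[ 0.63667073 -0.14085926  0.10673046] [[ 0.03349498 -0.20803163]]
the job is handed in; nothing more can be done
```

The sash rests true on its shoes, the lock lever is over against its stop, and I handed the job in at about 19 s. No verdict was reported.

- **Taps:** three gentle taps did it: the +y end towards +x, the -y end towards -x, then the +y end again by a smaller amount. The force reading stayed under about 4 N, and the sash sprang back about 6 mm each time it was let go.
- **Pencil lines:** in the last picture, taken after the lever was thrown, the left line is about -1.3 mm from its pointer and the right line about +1.2 mm. Closer views before the lever gave about -0.8 and +0.6 mm. The two sets differ by about 0.5 mm, and all are inside 3 mm.
- **Lever:** I pushed it until it took about 8 N without moving further. The overhead view then puts the ball at jig x of about +39 mm, a lean of 0.52 rad where 0.50 is the stop. The side camera gave about +33 mm from depth points on the ball's visible side, so that is a rougher check.
- **Loose things:** the screwdriver, tape, packer and tin were not approached, and I did not measure them again at the end.

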